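# Wind back the slicer carriage and file the block holder

### The job

The cutting run is over. Swing the holding pawl out of the ratchet wheel on the tissue slicer, wind the carriage back with its knob until it is home against its stop, and put the pawl back into the teeth; only then take the block holder off the carriage and file it in the free part of the storage rack's lane, flat on the lane's floor and squarely across the lane like its neighbours. Hold the holder by its plastic base, never by the wax specimen, set it down rather than drop it, and leave the other things on the bench where they are.

Things in the scene. Friction and masses are not known exactly. Their poses are not given: they have to be found in the camera images.
- slicer: Hand-fed tissue slicer, fixed: white base 140 x 360 mm, origin at the centre of its underside, +y = carriage travel towards the cutting head (white tower, 156 mm high with its dials, at y = 110 to 180 mm). An aluminium carriage deck (124 x 180 mm, top 40 mm above the bench) carries nest, ratchet wheel and pawl. y values given for these are at home; add the carriage value.
- canopy (a point): Middle of the top front edge of the head's grey canopy, 104 mm above the bench (slicer y = 40 mm); the canopy is 124 mm wide, its underside 82 mm above the bench, and reaches back to the tower. Until the carriage is wound back the nest lies partly under it, so the holder cannot be lifted out.
- carriage (a joint): Carriage position along the slicer's y, in m: 0 = home against its stop (grey bracket, 40 mm high, at the -y end), 0.037 to 0.046 at the start. Turning the knob counter-clockwise seen from above drives the carriage, knob included, home (-y) by 18 mm per radian: 2 to 2.6 rad in all. Takes under 0.1 N m; stays where left.
- knob_grip (a point): On the axis of the black bar knob, at grip height, 74 mm above the bench (x = 0, y = -70 mm). The bar is 46 mm long along this point's x, 14 mm thick along its y, 56 to 84 mm above the bench; the point turns with it. Below it the steel ratchet wheel: 80 mm across, 24 saw teeth, top 52 mm above the bench.
- pawl (a joint): Angle of the steel pawl on its upright pivot, in rad: 0 = fully in the teeth (0 to 0.1 at the start), 0.12 = clear of them, 0.55 = fully out. It swings out counter-clockwise seen from above, to the slicer's -x side. A light over-centre spring (under 0.05 N m) holds it in, or out past 0.27. While in, the wheel turns only clockwise (slack up to 0.26 rad). At home it drops fully in.
- pawl_pin (a point): On the axis of the pawl's upright steel finger pin, 68 mm above the bench; pin 12 mm diameter, from 52 to 82 mm above the bench, 45 mm from the pivot; x = -62 mm, y = -73 mm when the pawl is in.
- pawl_pivot (a point): The pawl's upright pivot axis, at the pawl's top face, 52 mm above the bench: x = -47 mm, y = -115 mm.
- nest (a point): Centre of the nest's floor on the carriage, 40 mm above the bench (x = 0, y = +10 mm); axes as the slicer's. Two cheeks, 20 mm high and 44 mm long, flank the long sides of the holder with 1.5 mm of play, so it is gripped by its ends (+x, -x); lips 4 mm high stand just outside the ends.
- holder: Block holder to be filed (loose, about 66 g): white plastic base 54 mm long (its x axis), 26 mm wide (y), 22 mm high; origin at the centre of its underside. At the start it stands in the nest with its long axis across the slicer.
- specimen: The wax specimen on top of that holder, 28 x 14 x 10 mm, fixed on the centre of the base; origin at its own underside, 22 mm above the holder's origin. Not to be squeezed.
- rack: Grey storage rack, fixed, 230 mm long (x), 72 mm wide (y); origin at the centre of its underside. One lane along x: floor 4 mm above the bench, side walls 6 mm thick, 60 mm apart inside, tops 44 mm above the bench. Holders stand across it (long axis along rack y), 3 mm of play at each end: no room for fingers at the ends, only at the long sides. Free part: x = -105 to +25 mm.
- lane_free (a point): Middle of the free part of the lane, on its floor (rack x = -40 mm, 4 mm above the bench), axes as the rack's; the +x end beyond it has a wall and two stored holders. The bench between rack and slicer, from the level of this point towards the robot, is bare for at least 110 mm: room to set the holder down and take it another way.
- stored_a: Holder like the one on the slicer (54 x 26 x 22 mm), stored at the +x end of the lane, at x about +85 mm; origin at the centre of its underside.
- stored_b: Second stored holder, beside it at x about +46 mm; same size and origin.
- tip_box: Blue box of pipette tips with a clear lid, 117 x 80 x 68 mm, beyond the slicer; origin at the centre of its underside. Bystander.
- stain_bottle: Small brown bottle, 44 mm diameter, 78 mm high; origin at the centre of its underside. Bystander.
- petri_dish: Clear covered dish, 76 mm diameter, 18 mm high; origin at the centre of its underside. Bystander.
- marker: White marker pen with a black cap, 133 mm long, 13 mm thick, lying in front of the slicer; origin under its middle. Bystander.
- brush: Fine brush with a dark wooden handle, 160 mm long, 9 mm thick, lying beyond the slicer's head; origin under its middle. Bystander.
- pipette: White hand pipette lying beside the rack, about 270 mm long, 28 mm thick; origin under its middle. Bystander.

How it is judged:
On the way, in this order (a step that is already met when the one before it is completed fails the run):
1. the pawl is swung out of the teeth (past 0.30 rad) while the carriage is still fed forward (value of joint pawl above 0.3 rad and value of joint carriage above 0.025 m), for 0.2 s.
2. the carriage is wound back home (within 3 mm of its stop) (value of joint carriage below 0.003 m), for 0.2 s.
3. the pawl is back in the teeth with the carriage home and the holder still in its nest (value of joint carriage below 0.003 m and value of joint pawl below 0.06 rad and distance between holder and nest below 0.01 m), for 0.2 s.
At the end, for the whole second after the job is handed in: Carriage home (within 3 mm of its stop), pawl in the teeth (under 0.06 rad), holder at rest and upright in the free part of the lane (rack x -105 to +30 mm, within 6 mm of its middle), flat on the lane floor (within 3 mm) and square across it (within 0.15 rad) (value of joint carriage below 0.003 m and value of joint pawl below 0.06 rad and x of holder in the frame of rack between -0.105 and 0.03 m and y of holder in the frame of rack between -0.006 and 0.006 m and z of holder in the frame of rack between 0.002 and 0.007 m and angle between holder's own z axis and vertical below 0.1 rad and angle between the x axis of holder and the y axis of rack, either way round below 0.15 rad and linear speed of holder below 0.01 m/s); the robot touches nothing.
It fails at once if the wax specimen is squeezed or pushed by the fingers (over 2 N) (contact force between specimen and the fingers above 2 N).
It fails at once if the holder is dropped: it moves faster than 0.35 m/s while not held by the fingers (linear speed of holder above 0.35 m/s and contact force between holder and the fingers below 0.1 N).
It fails at once if a bystander or a stored holder is shifted by more than 20 mm (distance of any of tip_box, stain_bottle, petri_dish, marker, brush, pipette, stored_a, stored_b from where it was at the start of the episode above 0.02 m).
It also fails if it takes over 72 s, if anything falls off the work surface, if the arm or the gripper's body presses on something with over 40 N, if the wrist force passes 120 N, or if a joint passes its speed limit or range.

### The arm

A 7-joint arm with a two-finger parallel gripper is mounted at the origin on the work surface. World frame = base frame: x ahead of the robot, y to its left, z up, the work surface at z = 0. Lengths are in m, angles in rad, forces in N, time in s.
With the tool pointing down it reaches from about 0.4 to 0.9 m from the base axis. Payload 5.5 kg.
Tool frame: the origin (TCP) lies midway between the tips of the shut fingers; the grasp point (between the pads) lies 19 mm behind it (manip.grip_depth is the distance from the TCP to the grasp point, in m); z points along the fingers, y is the line along which they close (so a half turn about z gives the same grasp; the last joint's range is limited). The gripper opens to 92 mm and grips with 3 to 60 N. Pads are 19 mm wide; open, the fingers measure 130 mm over their backs; the gripper's body (75 mm by 190 mm) begins 47 mm behind the grasp point.
Start: joints at [0.263, 0.501, -0.427, 1.55, 0.221, 1.138, -0.21], TCP at [0.65, 0, 0.227] pointing down, gripper open.
Joint ranges: [-2.88, 2.88], [-0.31, 2.03], [-1.54, 1.56], [0.2, 2.42], [-1.41, 4.55], [0.19, 2.02], [-2.57, 2.57]. Speed limits (rad/s): [2.57, 2.57, 3.14, 3.14, 3.14, 3.14, 3.14].

### API

Orientations are given as a unit quaternion [x, y, z, w].
In Python, from bench import manip, effector, viewer gives the robot as it stands. Calls block until the motion is done:
- manip.move_pose(position, orientation): joint-space move of the TCP to a pose.
- manip.servo_line(position, ori=None, vel=0.15): straight line of the TCP; ori=None keeps the orientation; vel is the mean speed in m/s.
- manip.movej(angles): joint-space move.
- effector.open_jaws() and effector.close(f_grip=None): open the fingers fully, or close them until they stop; f_grip is the grip in N (None keeps the last).
- manip.sleep(seconds).
- manip.solve_ik(position, orientation): joint angles nearest the present ones, or None.
- viewer.get_image(name): name is "scene" or "side" or "wrist"; returns the picture (400x640x3 uint8, red, green, blue); there is no depth.
- viewer.get_calibration(name): a dict with "vfov" (degrees; the focal length in pixels is half the picture's height over the tangent of half this angle, whatever the lens; pixels are square), "cx", "cy" (the principal point, pixels), "eye" and "attitude" of the camera in the world. Camera axes: x right, y down, z forward; pixel columns grow to the right and rows downward; lengths in m; the calibration is good to about 2 mm. A picture is of the moment at which its call begins: read the wrist's pose just before it. get_calibration takes no time and is no camera call; for the wrist camera it gives the pose at the moment of the call.
A pose or a line that the arm cannot do raises manip.PlanningError and nothing moves.
- manip.hand_in(): hands the job in; it is judged then, once.
Readings, each from a call of its own:
- manip.current_clock(): time.
- manip.current_q(): joint angles.
- manip.current_joint_velocities(): joint speeds.
- manip.current_tau(): joint torques, N m.
- manip.current_tool_pos(): TCP position.
- manip.current_tcp_rot(): TCP orientation.
- manip.current_force(): force on the tool from outside, world axes, zero at the start.
- manip.current_wrist_torque(): the same for the moment, N m.
- manip.current_finger_gap(): finger opening in m.
- manip.current_gripper_force(): force on a finger pad.
Only numpy, scipy, OpenCV 4.12 (cv2) and the standard library are available. Lean on these libraries where they do the work, as an engineer would, in place of code of your own. Each camera call takes 0.05 s, during which the arm holds its last target. There are 200 camera calls.

## Working session

There is one attempt and no reset: what is moved stays moved. The work goes in short steps, each a Python script; the robot and the scene stay as the last script left them, time stands still between calls to the robot, and variables do not carry over. Pictures are saved under pics/ and viewed, at most 10 in all, crops included, and the job is handed in when it is done.

```bash
ls; mkdir -p pics
python3 - <<'E'
from bench import manip, effector, viewer
import cv2
for n in ("scene","side","wrist"):
    c=viewer.get_calibration(n); im=viewer.get_image(n)
    cv2.imwrite(f"pics/{n}0.png",im[:,:,::-1]); print(n,c)
print(manip.current_tcp_rot(),manip.current_clock())
E
```

```text
pics
scene {'vfov': 55.64876358977212, 'cx': 323.22871755933016, 'cy': 195.35376239813633, 'eye': array([1.01427071, 0.41806987, 1.00703458]), 'attitude': array([ 0.38818678,  0.87352347, -0.26982928, -0.11601694])}
side {'vfov': 53.49709491758886, 'cx': 320.938380857818, 'cy': 196.92768410167128, 'eye': array([ 0.02932084, -0.62792448,  0.98523232]), 'attitude': array([ 0.88064199, -0.31388666,  0.12715143, -0.33132669])}
wrist {'vfov': 60.21635961451763, 'cx': 318.44775099534087, 'cy': 202.59025140043548, 'eye': array([0.64974193, 0.07902377, 0.38370051]), 'attitude': array([ 9.89021198e-01,  1.54025407e-04, -8.91385470e-04,  1.47770942e-01])}
[ 7.07090645e-01  7.07122479e-01 -5.25527277e-04 -5.85635050e-04] 0.15
```

View pics/scene0.png

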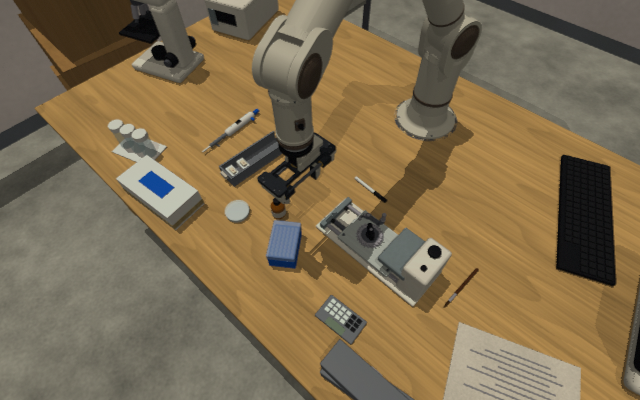

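View pics/side0.png

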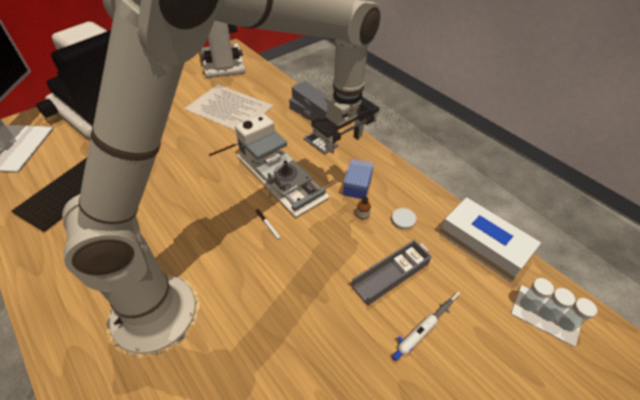

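View pics/wrist0.png

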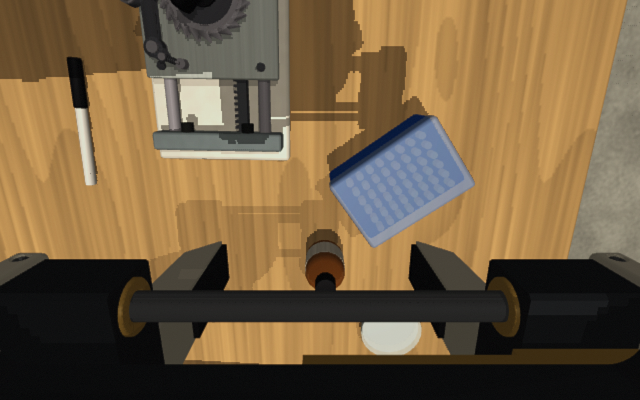

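The pictures show the slicer ahead and to the left, with its axes nearly those of the world. In the scene view, the rack is near pixel (250,155), its stored holders at its far end; in the side view it is near (390,270). In the wrist view the stop bracket spans columns 155–285 at row 142, and slicer +y is up.

```bash
cat > h.py <<'E'
from bench import manip, effector, viewer
import numpy as np, cv2
from scipy.spatial.transform import Rotation as R
def ray(c,px,z):
    f=200/np.tan(np.radians(c["vfov"])/2)
    d=R.from_quat(c["attitude"]).apply([(px[0]-c["cx"])/f,(px[1]-c["cy"])/f,1])
    return c["eye"]+d*(z-c["eye"][2])/d[2]
def proj(c,p):
    f=200/np.tan(np.radians(c["vfov"])/2)
    v=R.from_quat(c["attitude"]).inv().apply(np.array(p)-c["eye"]); return v[:2]/v[2]*f+[c["cx"],c["cy"]]
def Q(a):  # tool down, a = world angle of tool closing axis (tool y)
    y=np.array([np.cos(a),np.sin(a),0]); z=np.array([0,0,-1.]); x=np.cross(y,z)
    return R.from_matrix(np.c_[x,y,z]).as_quat()
def snap(n,name):
    c=viewer.get_calibration(n); im=viewer.get_image(n)[:,:,::-1].copy()
    cv2.imwrite(f"pics/{name}.png",im); np.save(f"pics/{name}.npy",c,allow_pickle=True); return c,im
E
python3 - <<'E'
from h import *
np.set_printoptions(precision=3,suppress=True)
w,s,d=[viewer.get_calibration(n) for n in("wrist","scene","side")]
for p in((155,152),(288,155),(147,78),(277,78)): print("w",p,ray(w,p,.035))
for p in((351,282),(420,241),(431,258),(367,303)): print("rack side",ray(d,p,.044))
for p in((318,222),(448,268)): print("slicer",ray(s,p,.0),ray(s,p,.02))
for p in((232,238),(237,150),(205,150)):print("pip/misc",ray(s,p,0.02))
print(R.from_quat(manip.current_tcp_rot()).as_matrix())
E
```

```text
w (155, 152) [0.484 0.026 0.035]
w (288, 155) [0.618 0.023 0.035]
w (147, 78) [0.486 0.097 0.035]
w (277, 78) [0.61  0.097 0.035]
rack side [ 0.442 -0.278  0.044]
rack side [ 0.688 -0.306  0.044]
rack side [ 0.668 -0.364  0.044]
rack side [ 0.433 -0.349  0.044]
slicer [0.596 0.008 0.   ] [0.605 0.017 0.02 ]
slicer [0.461 0.384 0.   ] [0.472 0.385 0.02 ]
pip/misc [ 0.813 -0.134  0.02 ]
pip/misc [ 0.581 -0.383  0.02 ]
pip/misc [ 0.655 -0.465  0.02 ]
[[-0.     1.    -0.002]
 [ 1.     0.     0.   ]
 [ 0.    -0.002 -1.   ]]
```

Run:
```python
from h import *
for n,p in(("rackv",(0.56,-.40,.30)),("slicv",(0.545,.10,.33))):
    manip.move_pose(p,Q(0)); c,im=snap("wrist",n)
    cv2.imwrite(f"pics/{n}c.png",cv2.resize(im[0:260,100:560],None,fx=1.7,fy=1.7,interpolation=cv2.INTER_CUBIC))
print(manip.current_clock(),manip.current_q())
```

```text
3.6083 [ 0.33476691  0.27425654 -0.68435704  1.6578741   0.18027174  1.2740632
 -0.38686144]
```

View pics/slicvc.png

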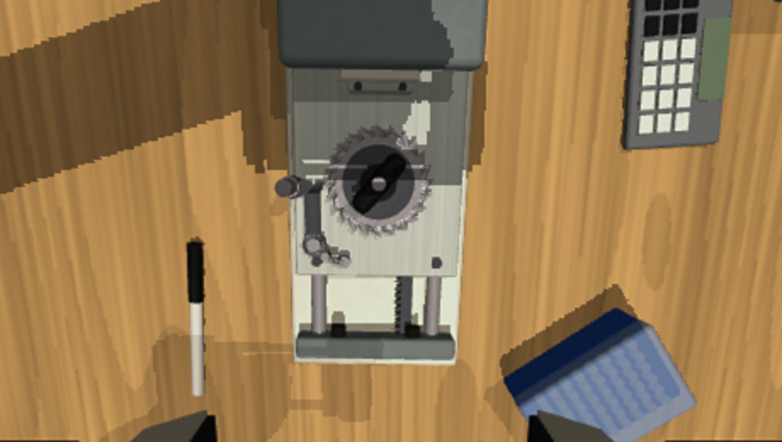

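View pics/rackvc.png

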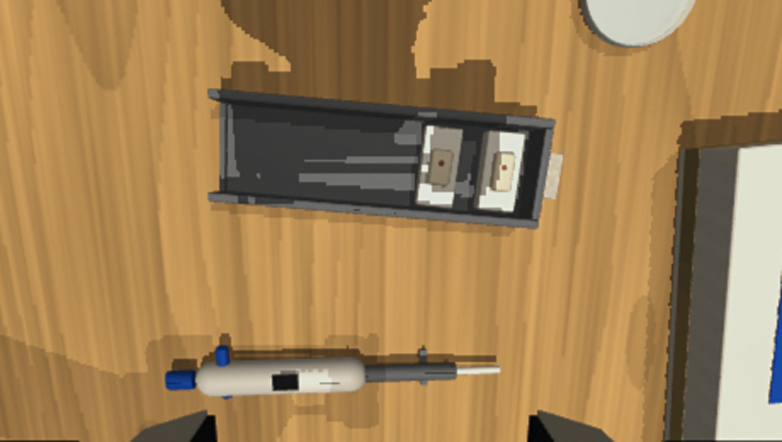

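The slicer crop shows the knob axis at (379,184), with its bar from (357,210) to (405,157). The pin is at (288,187), the pivot at (313,245) and the deck's front corners at (297,274) and (457,275). The rack crop shows its outer top corners at (209,93), (553,122), (538,226) and (209,200), with the free part on the left.

Run:
```python
from h import *
np.set_printoptions(precision=4,suppress=True)
c=np.load("pics/slicv.npy",allow_pickle=True).item(); r=np.load("pics/rackv.npy",allow_pickle=True).item()
P=lambda c,x,y,z: ray(c,(x/1.7+100,y/1.7),z)
for n,x,y,z in(("knob",379,184,.084),("pin",288,187,.082),("pivot",313,243,.06),("deckL",297,275,.04),("deckR",457,276,.04),("deckTL",293,100,.04),("brkL",297,335,.04),("brkR",455,335,.04),("brkLf",297,347,.04),("bar1",357,210,.084),("bar2",405,157,.084),("canL",284,66,.104),("canR",484,66,.104),("baseL",294,362,.01),("baseR",456,364,.01),("wheel",379,181,.052)):
    print(n,P(c,x,y,z))
k=[P(r,x,y,.044) for x,y in((209,93),(553,121),(538,226),(209,200))]
print("rack",np.array(k),np.mean(k,axis=0))
for x,y in((424,125),(463,127),(455,206),(416,205)): print("stb",P(r,x,y,.026))
```

```text
knob [0.5508 0.1654 0.084 ]
pin [0.49   0.1635 0.082 ]
pivot [0.5034 0.1235 0.06  ]
deckL [0.4883 0.0965 0.04  ]
deckR [0.6116 0.0954 0.04  ]
deckTL [0.4904 0.2216 0.04  ]
brkL [0.4864 0.0484 0.04  ]
brkR [0.6119 0.0481 0.04  ]
brkLf [0.486  0.0384 0.04  ]
bar1 [0.5361 0.1485 0.084 ]
bar2 [0.5679 0.1824 0.084 ]
canL [0.4937 0.2341 0.104 ]
canR [0.6132 0.2338 0.104 ]
baseL [0.4789 0.0156 0.01  ]
baseR [0.6182 0.0135 0.01  ]
wheel [0.5512 0.1665 0.052 ]
rack [[ 0.4551 -0.2735  0.044 ]
 [ 0.6812 -0.2899  0.044 ]
 [ 0.6771 -0.3583  0.044 ]
 [ 0.4498 -0.3414  0.044 ]] [ 0.5658 -0.3158  0.044 ]
stb [ 0.5975 -0.2915  0.026 ]
stb [ 0.6245 -0.2927  0.026 ]
stb [ 0.6213 -0.346   0.026 ]
stb [ 0.5933 -0.3454  0.026 ]
```

Run:
```python
from h import *
np.set_printoptions(precision=3,suppress=True)
q=Q(np.pi/2-.01)
effector.close(10)
print(manip.current_finger_gap())
manip.move_pose([.509,.158,.13],q); print(manip.current_q())
manip.servo_line([.509,.158,.060],vel=.08); print(manip.current_force(), manip.current_tool_pos())
for x in(.500,.493,.4855):
    manip.servo_line([x,.158,.060],vel=.04); print(manip.current_force(),manip.current_wrist_torque())
c,im=snap("wrist","push")
cv2.imwrite("pics/push2.png",np.hstack([cv2.resize(im,(400,250)),cv2.resize(viewer.get_image("scene")[150:300,270:510,::-1],(400,250))]))
print(manip.current_clock())
```

```text
0.0005641731393886254
[ 0.337  0.536 -0.874  1.917  0.513  0.926  0.77 ]
[ 0.181 -0.366 -0.27 ] [0.509 0.158 0.06 ]
[0.336 1.056 0.537] [ 0.129 -0.134 -0.039]
[ 0.476  0.519 -0.109] [ 0.165 -0.055  0.014]
[-0.185  0.23   0.691] [ 0.15  -0.028 -0.006]
8.275
```

View pics/push2.png

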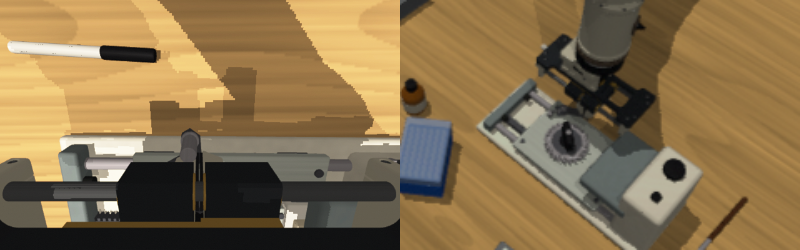

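The crop shows the pin, near (190,135) in the left half, already carried to the slicer's −x side. I'll push slightly further, retreat and check.

Run:
```python
from h import *
np.set_printoptions(precision=3,suppress=True)
manip.servo_line([.4835,.158,.060],vel=.04); print(manip.current_force())
manip.servo_line([.495,.158,.060],vel=.08)
manip.servo_line([.495,.158,.13],vel=.2)
effector.open_jaws()
manip.move_pose([.545,.09,.30],Q(0)); c,im=snap("wrist","out")
cv2.imwrite("pics/outc.png",cv2.resize(im[60:220,200:440],None,fx=2.5,fy=2.5,interpolation=cv2.INTER_CUBIC))
print("pin exp in",proj(c,[.489,.162,.082]),"out",proj(c,[.469,.148,.082]),"knob",proj(c,[.551,.1655,.084]))
print(manip.current_clock())
```

```text
[ 4.27  -0.438 -4.135]
pin exp in [265.923 104.218] out [247.582 117.926] knob [325.245 100.899]
11.875
```

View pics/outc.png

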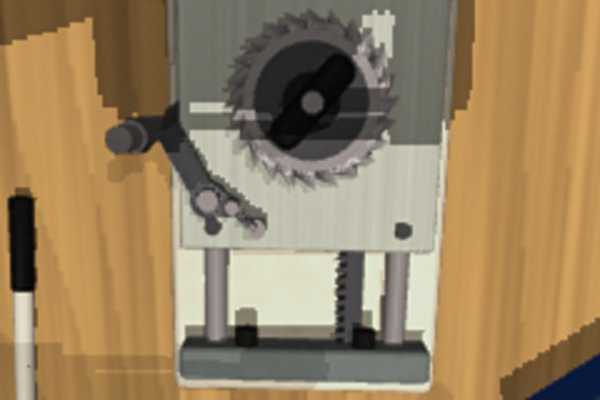

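The pawl is out: its pin is at crop (125,135), matching the predicted 0.55 rad position. The knob is at (313,102). Now I'll wind the carriage back.

Run:
```python
from h import *
np.set_printoptions(precision=3,suppress=True)
a0=np.radians(-43.5); k=np.array([.5508,.1655,.056])
pos=lambda t:k+np.array([-.01,-1,0])*.018*t
manip.move_pose(k+[0,0,.08],Q(a0)); manip.servo_line(k,vel=.08); print(manip.current_force())
effector.close(15); print("gap",manip.current_finger_gap(),manip.current_force())
t=0
for d in [.8,.7,.4]+[.06]*14:
    t+=d; manip.servo_line(pos(t),Q(a0+t),vel=.014 if d>.1 else .01)
    T=manip.current_wrist_torque(); F=manip.current_force(); print(round(t,2),T,F,manip.current_q()[6])
    if abs(T[2])>.6 or np.hypot(*F[:2])>25: break
c,im=snap("wrist","wound"); snap("scene","woundS")
print(manip.current_clock(),manip.current_tool_pos())
```

```text
[-0.015  0.321  0.534]
gap 0.013947384442174034 [-1.952  3.234  4.632]
0.8 [0.744 0.875 0.102] [-4.35   3.493  6.654] -0.693031585418526
1.5 [0.755 1.013 0.062] [-4.744  3.859  7.47 ] -0.07691241160677073
1.9 [0.772 1.095 0.133] [-5.209  2.828  9.132] 0.2786915433024727
1.96 [0.755 1.069 0.09 ] [-5.228  3.592  8.495] 0.33254912278451054
2.02 [0.771 1.101 0.104] [-5.059  2.999  8.25 ] 0.38625079117965766
2.08 [0.792 1.118 0.152] [-4.808  2.041  8.993] 0.44004874767758473
2.14 [0.697 1.082 0.095] [-5.921  1.858  8.793] 0.49394119371774914
2.2 [0.694 1.138 0.08 ] [-5.919  2.818  8.818] 0.5478812062419938
2.26 [0.725 1.141 0.09 ] [-6.054  3.619  8.466] 0.6019812344909394
2.32 [ 0.858  1.036 -0.209] [-4.716  2.699  9.397] 0.6556509688773913
2.38 [ 1.28   0.725 -0.328] [-2.676  6.256  5.975] 0.7097155071541913
2.44 [ 1.853  0.29  -0.363] [-1.666  8.254  2.934] 0.7639433522674166
2.5 [ 2.255 -0.057 -0.421] [-0.317 11.192  1.059] 0.8184110997080454
2.56 [ 2.825 -0.368 -0.416] [ 2.16  12.769 -2.812] 0.8729072670275091
2.62 [ 3.353 -0.788 -0.438] [ 2.791 15.486 -5.544] 0.9274825327954769
2.68 [ 3.789 -1.294 -0.545] [ 5.837 18.78  -9.045] 0.9821495792588452
2.74 [ 4.258 -1.846 -0.703] [  7.776  20.557 -11.382] 1.0368644663234086
21.75 [0.553 0.125 0.057]
```

Run:
```python
from h import *
np.set_printoptions(precision=3,suppress=True)
effector.open_jaws(); p=manip.current_tool_pos()
manip.servo_line([p[0],p[1],.13],vel=.15); effector.close(10)
q=Q(np.pi/2-.01)
manip.move_pose([.446,.114,.13],q); manip.servo_line([.446,.114,.060],vel=.1); print(manip.current_force())
for x in(.455,.463,.469,.4725,.4745):
    manip.servo_line([x,.114,.060],vel=.05); F=manip.current_force(); print(x,F)
    if F[0]<-12: break
manip.servo_line([.45,.114,.060],vel=.1); manip.servo_line([.45,.114,.13],vel=.2)
effector.open_jaws()
manip.move_pose([.545,.07,.30],Q(0)); c,im=snap("wrist","in")
cv2.imwrite("pics/inc.png",cv2.resize(im[20:220,200:440],None,fx=2.5,fy=2.5,interpolation=cv2.INTER_CUBIC))
for n,p in(("pin",[.4885,.121,.082]),("knob",[.5505,.124,.084]),("nest",[.553,.204,.062])): print(n,(proj(c,p)-[200,20])*2.5)
print(manip.current_clock())
```

```text
[ 0.866 -0.398  0.478]
0.455 [-8.21   5.506  3.831]
0.463 [-6.209  6.628 -0.455]
0.469 [ 0.374 -0.256  0.293]
0.4725 [-7.438  1.062  5.878]
0.4745 [-11.887   1.883   9.711]
pin [166.037 261.459]
knob [311.87  254.922]
nest [318.455  55.892]
31.2
```

View pics/inc.png

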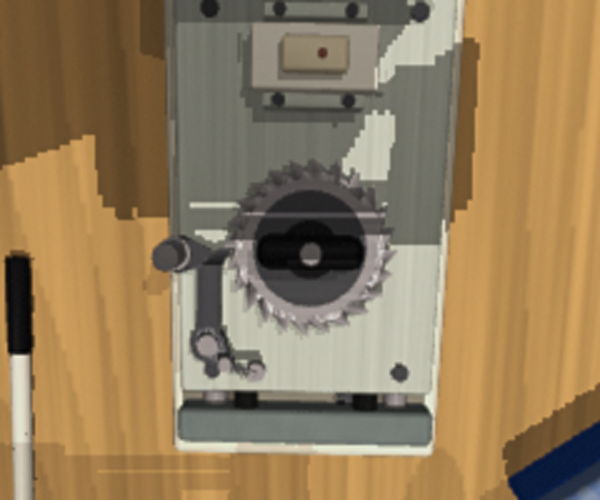

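The carriage is home with the deck against the bracket. The pawl is in, with its pin at (170,255) as predicted for the seated position, and the holder is clear of the canopy, centred near (314,58). I'll take it out and set it on the bench, turned for the regrip.

```bash
cat >> h.py <<'E'
def lower(x,y,z0,zmin,thr=3):
    manip.servo_line([x,y,z0],vel=.08); f0=manip.current_force()[2]; z=z0
    while z>zmin:
        z-=.001; manip.servo_line([x,y,z],vel=.02)
        if manip.current_force()[2]-f0>thr: break
    print("down z",z,"dF",manip.current_force()[2]-f0)
E
python3 - <<'E'
from h import *
np.set_printoptions(precision=3,suppress=True)
c=np.load("pics/in.npy",allow_pickle=True).item()
h=ray(c,(314.5/2.5+200,56/2.5+20),.062); print(h)
x,y=.5515,.204
manip.move_pose([x,y,.16],Q(-.01)); manip.servo_line([x,y,.047],vel=.1); print(manip.current_force())
effector.close(20); print("gap",manip.current_finger_gap(),manip.current_force())
manip.servo_line([x,y,.09],vel=.1); print("gap",manip.current_finger_gap(),manip.current_force())
manip.servo_line([x,y,.20],vel=.2)
b=[.47,-.15]; q=Q(np.pi/2-.074)
manip.move_pose([*b,.10],q)
lower(*b,.014,.004)
effector.open_jaws(); manip.servo_line([*b,.10],vel=.15)
manip.move_pose([.47,-.19,.20],Q(-.074)); c,im=snap("wrist","bench")
m=cv2.inRange(cv2.cvtColor(im,cv2.COLOR_BGR2HSV),(0,0,150),(179,60,255))
for k in cv2.findContours(m,cv2.RETR_EXTERNAL,cv2.CHAIN_APPROX_SIMPLE)[0]:
    if cv2.contourArea(k)>600:
        r=cv2.minAreaRect(k); print(r); P=np.array([ray(c,p,.022)[:2] for p in cv2.boxPoints(r)]); print(P,P.mean(0))
cv2.imwrite("pics/benchc.png",im[:,100:540])
print(manip.current_clock())
E
```

```text
[0.551 0.204 0.062]
[-0.114  0.159  0.026]
gap 0.05413810698186216 [-1.38  -1.28   0.615]
gap 0.05414037182057074 [ 0.618 -0.16  -1.036]
down z 0.005999999999999997 dF 11.89019483920777
((589.0000610351562, 171.50001525878906), (65.76092529296875, 82.73149108886719), 45.0)
[[ 0.685 -0.202]
 [ 0.734 -0.149]
 [ 0.787 -0.197]
 [ 0.739 -0.255]] [ 0.736 -0.201]
42.8
```

View pics/benchc.png

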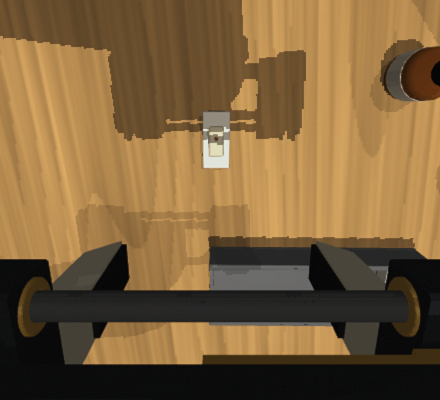

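The holder stands upright on the bench at crop (216,140), aligned with the rack's y. I'll regrip it by its long sides and file it.

Run:
```python
from h import *
np.set_printoptions(precision=3,suppress=True)
c=np.load("pics/bench.npy",allow_pickle=True).item()
print(ray(c,(316,111),.022),ray(c,(316,168),.022))
q=Q(-.074); b=[.47,-.15]
manip.servo_line([*b,.20],vel=.2); manip.servo_line([*b,.007],vel=.12); print(manip.current_force())
effector.close(20); print("gap",manip.current_finger_gap())
manip.servo_line([*b,.10],vel=.15)
t=[.5259,-.3128]
manip.servo_line([*t,.10],vel=.15); print("gap",manip.current_finger_gap(),manip.current_force(),manip.current_clock())
manip.servo_line([*t,.052],vel=.08)
for z in(.042,.034,.026,.018,.014):
    manip.servo_line([*t,z],vel=.06); F=manip.current_force(); print(z,F)
    if np.linalg.norm(F)>10: print("contact"); break
else: lower(*t,.013,.007)
c,im=snap("side","placeS")
print(manip.current_clock())
```

```text
[ 0.472 -0.123  0.022] [ 0.468 -0.177  0.022]
[0.305 0.033 0.681]
gap 0.025329185674609286
gap 0.02630556518130655 [ 0.567  0.073 -0.868] 48.0083
0.042 [-0.018 -0.128 -1.107]
0.034 [ 0.1    0.439 -0.67 ]
0.026 [-0.617  0.537 -0.117]
0.018 [-0.027 -0.049 -1.088]
0.014 [-0.226  0.152 -1.01 ]
down z 0.009999999999999998 dF 9.020776719575851
51.225
```

Run:
```python
from h import *
np.set_printoptions(precision=3,suppress=True)
effector.open_jaws(); t=[.5259,-.3128]
manip.servo_line([*t,.12],vel=.15)
manip.move_pose([.55,-.40,.22],Q(-.074)); c,im=snap("wrist","fin")
cv2.imwrite("pics/finc.png",cv2.resize(im[40:260,120:520],None,fx=2,fy=2))
print((proj(c,[*t,.026])-[120,40])*2,manip.current_clock())
```

```text
[335.603 102.893] 53.9
```

View pics/finc.png

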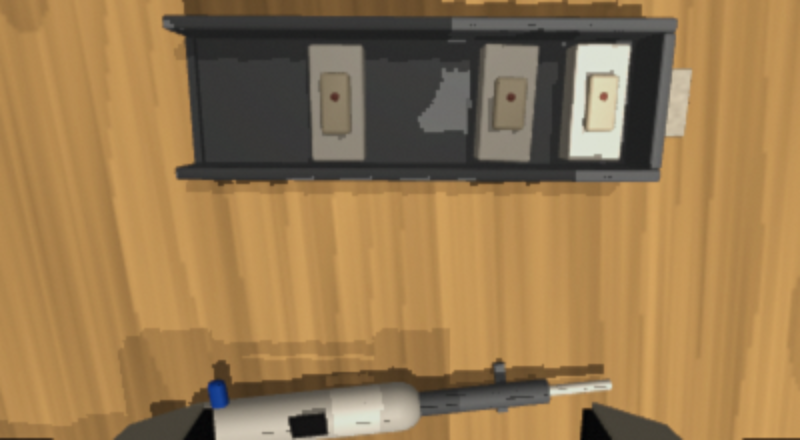

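The new holder is at crop (336,103), flat and square across the lane. It is the same apparent size as its neighbours at (508,103) and (600,101), which haven't moved. I'll hand the job in.

```bash
python3 -c "
from bench import manip
print(manip.hand_in())"
```

```text
the job is handed in; nothing more can be done
None
```

The job is handed in at about 54 s of the 72 s allowed, verdict not shown: in the last pictures the carriage was home, the pawl was back in the teeth, and the holder stood flat and square in the free part of the lane.

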